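# Pack an archive box and hold its lid ready over it

### The arm

A 6-joint arm with a two-finger parallel gripper is mounted at the origin on the work surface. World frame = base frame: x ahead of the robot, y to its left, z up, the work surface at z = 0. Lengths are in mm, angles in rad, forces in N, time in s.
With the tool pointing down it reaches from about 350 to 800 mm from the base axis. Payload 7.3 kg.
Tool frame: the origin (TCP) lies on the centre line of the jaws, within the pads' length; the fingertips stand 17 mm ahead of it and the grasp point (between the pads) lies 2 mm behind it; z points along the fingers, y is the line along which they close (so a half turn about z gives the same grasp; the last joint's range is limited). The gripper opens to 85 mm and grips with 20 to 120 N. Pads are 22 mm wide; open, the fingers measure 114 mm over their backs; the gripper's body (76 mm by 85 mm) begins 54 mm behind the grasp point. The pads swing forward as they close: fully open they stand 13 mm farther back than shut.
Start: joints at [-1.312, 0.342, 1.524, -0, 1.275, -0.146], TCP at [206.786, -482.579, 248.322] pointing down, gripper open.
Joint ranges: [-2.53, 2.53], [-0.77, 2.02], [0.04, 2.7], [-1, 4.14], [0.28, 2.66], [-3.11, 3.11]. Speed limits (rad/s): [2.57, 2.57, 3.14, 3.14, 3.14, 3.14].

### API

Orientations are given as a unit quaternion [w, x, y, z].
In Python, from cell import sensors, read_camera, r, finder gives the robot as it stands.
- The arm moves only by the shell command python3 -m pendant 'ROWS'. ROWS is a JSON object of lists of equal length, an entry for each row: "jaw": the closure, from 0 (fully open) to 1 (shut); "translation": the shift along the tool's x, y, z in cm, a list of three; "rot": the turn, a rotation vector about the tool's x, y, z in degrees, a list of three. A call has 1 to 12 rows; each row is the pose to reach, as a shift and turn from the pose commanded when the call began, along the tool's axes at that moment; what a row does not reach only later rows make up. A row lasts 1/10 s, in which the tool goes at most 50 mm and 8.59 degrees, less where a joint would pass 70% of its speed; a pose out of reach is approached as far as the arm can. A call with a gripper value outside its range is refused whole. The fingers move at their own pace and stop on an object; the grip force is fixed at half the most. Time passes only in rows, so rows that repeat a pose let the fingers close. It gives the time, the measured TCP pose, the force, the opening and the grip force at its end, in the units of the state.
- sensors.get_obs(): the state, without advancing time (a new reading comes with each control period).
- read_camera(name): name is "side" or "top" or "wrist"; returns a dict with "pixels" (400x640x3 uint8, blue, green, red), "vertical_fov" (degrees; the focal length in pixels is half the picture's height over the tangent of half this angle, whatever the lens; pixels are square), "cx", "cy" (the principal point, pixels), "world_from_camera" (4x4, takes a point from camera to world coordinates). Camera axes: x right, y down, z forward; pixel columns grow to the right and rows downward; lengths in mm; the calibration is good to about 2 mm. A picture is of the moment at which its call begins. There is no depth.
- r.job_done(): hands the job in; it is judged then, once.
Trained networks look in the newest picture that a camera, given by its name, has taken for a name from the list of things; names that differ only in an ending like _2 or _b are one class to them, and where a whole thing is asked for, a point or a joint stands for the part that bears it (a point fixed in the world has none). Each returns a list of dicts, best first, with "score" (0 to 1); they miss things now and then, are a little off and sometimes report something else, mostly with a low value. They report only what shows in the picture. A call takes as long as a camera call.
- finder.recognise(target, camera): "position" ([x, y, z] in mm, in world coordinates, good to about 4 mm: the middle of the surface that is visible of it).
- finder.silhouettes(target, camera): "mask" (400x640 bool, what is visible of it).
The state is a dict: "time": time; "qpos": joint angles; "qd": joint speeds; "tau": joint torques, N m; "position": TCP position; "eef_rot": TCP orientation; "contact_force": force on the tool from outside, world axes, zero at the start; "torque": the same for the moment, N m; "grip_width": finger opening in mm; "finger_force": force on a finger pad.
Only numpy, scipy, OpenCV 4.12 (cv2) and the standard library are available. Lean on these libraries where they do the work, as an engineer would, in place of code of your own. Each camera call takes 0.05 s, during which the arm holds its last target. There are 200 camera calls.

### The job

Finish packing the shallow archive tray: stand the film can and the slide carton upright in it beside the drier tin that is already there, and let go of them. Then lift the lid by its wooden handle, carry it high over the row of standing books, and finish while still holding it level and still above the tray, squarely in line with it, with its lower edge about one centimetre above the top of the carton, so that a colleague can slip in a tissue before it is closed. The lid must not touch the tray, what is in it or the books, and everything else on the desk stays where it is.

Things in the scene. Friction and masses are not known exactly. Their poses are not given: they have to be found in the camera images.
- tray: Shallow open tray of grey archive board, the lower half of a box, fixed to the desk: outside 184 mm along its x, 72 mm along its y, 22 mm high, walls and floor 5 mm thick (inside 174 x 62 mm, 17 mm deep). It takes three things in one row along its x. Origin: centre of its underside, on the desk; z up; x points roughly away from the robot.
- lid: Deep lift-off lid of grey archive board, open side down on the desk, on the other side of the books from the tray: outside 198 mm along its x, 86 mm along its y, 58 mm high, walls 4 mm, about 0.25 kg. Origin: centre of its lower edge's plane, so its height is the lower edge's; z up. In line when its x lies along the tray's x and its origin is straight above the tray's.
- lid_handle (a point): Centre of the lid's wooden handle, a plain bar on the middle of the lid's top: 80 mm long along the lid's x, 16 mm wide along its y, 34 mm high (from 58 to 92 mm above the lid's lower edge). This point is 75 mm above the lid's origin.
- film_can: Bare aluminium film can, upright cylinder 56 mm in diameter, 56 mm high, about 0.12 kg, standing on the desk on the tray's right (-y). Origin: centre of its underside.
- carton: Brown cardboard slide carton, 54 x 54 mm square (sides along its x and y), 62 mm high, about 0.14 kg, rigid, standing on the desk on the tray's right (-y). Origin: centre of its underside. When it stands in the tray, its top is 67 mm above the desk.
- drier: Steel drier tin with a perforated top, cylinder 52 mm in diameter, 56 mm high, loose, already standing in the tray at its +x end, where it stays or may be nudged along; origin: centre of its underside, which is 5 mm above the desk.
- books: Row of three bound books standing on the desk between the tray and the lid, one rigid heavy block: 220 mm along its x, about 66 mm along its y, 150 mm high. Not to be disturbed. Origin: centre of its underside.
- weight: Brass paperweight, round, 50 mm in diameter, 55 mm high with a small top knob, among the things to be packed; stays where it is. Origin: centre of its underside.
- paste: Closed glass paste jar, 68 mm in diameter, 85 mm high; stays where it is. Origin: centre of its underside.
- cup: White pencil cup, 76 mm in diameter, 95 mm high; stays where it is. Origin: centre of its underside.
- brush: Flat brush lying on the desk beyond the lid; stays where it is. Origin: on its underside, within its length.
- loupe: Black loupe, round, 44 mm in diameter, 45 mm high, beyond the tray; stays where it is. Origin: centre of its underside.

How it is judged (in metres and radians):
On the way, in this order (a step that is already met when the one before it is completed fails the run):
1. the film can, the carton and the drier tin all stand upright on the tray's floor, let go (x of film_can in the frame of tray between -0.062 and 0.062 m and y of film_can in the frame of tray between -0.006 and 0.006 m and z of each of film_can, carton, drier in the frame of tray below 0.009 m and angle between each of film_can, carton, drier's own z axis and vertical below 0.1 rad and contact force between each of film_can, carton, drier and the fingers below 0.05 N and linear speed of each of film_can, carton, drier below 0.02 m/s and x of carton in the frame of tray between -0.063 and 0.063 m and y of carton in the frame of tray between -0.007 and 0.007 m and x of drier in the frame of tray between -0.064 and 0.064 m and y of drier in the frame of tray between -0.008 and 0.008 m), for 0.2 s.
2. the lid is held by the fingers with its lower edge above the tops of the books (height (world z) of lid above 0.152 m and contact force between lid and the fingers above 1 N), for 0.1 s.
At the end, for the whole second after the job is handed in: Can, carton and drier stand let go on the tray floor. The lid is in the fingers, still, level and in line within 0.08 rad, centred within 10 mm along, 8 mm across, lower edge 69 to 92 mm above the desk, touching nothing else. Bystanders within 20 mm of their start (brush 30) (all of step 1 and x of lid in the frame of tray between -0.01 and 0.01 m and y of lid in the frame of tray between -0.008 and 0.008 m and height (world z) of lid between 0.069 and 0.092 m and angle between the x axis of lid and the x axis of tray, either way round below 0.08 rad and angle between lid's own z axis and vertical below 0.08 rad and linear speed of lid below 0.015 m/s and angular speed of lid below 0.1 rad/s and contact force between lid and the fingers above 1 N and contact force between lid and tray below 0.05 N and contact force between lid and film_can below 0.05 N and contact force between lid and carton below 0.05 N and contact force between lid and drier below 0.05 N and contact force between lid and books below 0.05 N and distance of each of books, weight, paste, cup, loupe from where it was at the start of the episode below 0.02 m and distance of brush from where it was at the start of the episode below 0.03 m); the arm keeps its last pose, push and grip.
It fails at once if the lid touches the tray, the packed things or the books (contact force between lid and tray above 0.5 N or contact force between lid and film_can above 0.5 N or contact force between lid and carton above 0.5 N or contact force between lid and drier above 0.5 N or contact force between lid and books above 0.5 N).
It fails at once if a bystander is disturbed (moved by more than 20 mm, the brush 30 mm) (distance of any of books, weight, paste, cup, loupe from where it was at the start of the episode above 0.02 m or distance of brush from where it was at the start of the episode above 0.03 m).
It also fails if it takes over 72 s, if anything falls off the work surface, if the arm or the gripper's body presses on something with over 40 N, if the wrist force passes 120 N, or if a joint passes its speed limit or range.

## Working session

There is one attempt and no reset: what is moved stays moved. The work goes in short steps, Python scripts to look and compute and a shell command to move; the robot and the scene stay as the last step left them, time stands still between calls to the robot, and variables do not carry over. Pictures are saved under pics/ and viewed, at most 10 in all, crops included, and the job is handed in when it is done.

```bash
ls; mkdir -p pics; cat > h.py <<'E'
import numpy as np, cv2
from cell import sensors, read_camera, r, finder
from scipy.spatial.transform import Rotation as R
def K(c):
    h=c["pixels"].shape[0]; f=h/2/np.tan(np.radians(c["vertical_fov"])/2); return f,c["cx"],c["cy"],np.array(c["world_from_camera"])
def ray(c,u,v,z):
    f,cx,cy,T=K(c); d=T[:3,:3]@np.array([(u-cx)/f,(v-cy)/f,1]); o=T[:3,3]; return o+d*(z-o[2])/d[2]
def proj(c,p):
    f,cx,cy,T=K(c); q=T[:3,:3].T@(np.array(p)-T[:3,3]); return np.array([cx+f*q[0]/q[2],cy+f*q[1]/q[2]])
E
python3 - <<'E'
from h import *
np.set_printoptions(precision=1,suppress=True)
for n in ("top","side"):
    c=read_camera(n); cv2.imwrite(f"pics/{n}0.png",c["pixels"]); print(n,K(c)[:3],K(c)[3])
    for t in "tray lid lid_handle film_can carton drier books weight paste cup brush loupe".split():
        for d in finder.recognise(t,n)[:2]: print(t,round(d["score"],2),np.array(d["position"]))
print(sensors.get_obs())
E
```

```text
pics
top (np.float64(467.63062283906095), 316.5687526877344, 197.3019111620369) [[   0.    -1.     0.1  452.4]
 [  -1.    -0.    -0.    65.6]
 [   0.    -0.1   -1.  1514.7]
 [   0.     0.     0.     1. ]]
tray 0.79 [ 527.6 -164.9    5.4]
lid 0.59 [491.4 292.6  58.1]
film_can 0.84 [ 367.9 -321.6   55. ]
carton 0.71 [ 591.  -333.7   64.2]
drier 0.77 [ 599.4 -170.6   63.4]
drier 0.21 [495.8 293.5  59.6]
books 0.6 [475.6  46.2 150.6]
weight 0.47 [ 475.8 -336.6   30.7]
weight 0.23 [ 600.  -168.5   60.3]
paste 0.68 [359.6 429.9  86.4]
cup 0.97 [605.1 457.9  49.6]
brush 0.7 [678.6 214.4  16.2]
brush 0.23 [604.4 458.6  49.9]
loupe 0.69 [ 774.5 -105.7   48.9]
side (np.float64(489.58376296509005), 320.0926952505873, 200.33292184605838) [[    1.     -0.1     0.1   328.3]
 [   -0.2    -0.6     0.7 -1115.2]
 [   -0.     -0.8    -0.7  1103.3]
 [    0.      0.      0.      1. ]]
tray 0.91 [ 531.7 -161.2    4.8]
lid 0.66 [496.1 266.5  53.6]
lid_handle 0.91 [494.8 267.8  57. ]
film_can 0.6 [ 367.4 -339.6   57.9]
carton 0.74 [ 591.3 -359.8   58.8]
drier 0.78 [ 605.4 -187.1   60.6]
drier 0.3 [496.3 269.6  61.6]
books 0.72 [470.2  14.8 106.5]
weight 0.77 [ 476.2 -356.2   26. ]
paste 0.57 [355.3 413.2  58.4]
paste 0.31 [ 590.4 -359.8   57.4]
cup 0.86 [602.1 417.1  68. ]
brush 0.59 [689.5 200.1  19.6]
loupe 0.64 [ 779.9 -121.    35. ]
loupe 0.49 [689.4 199.1  20.8]
{'time': 1.3, 'qpos': array([-1.3,  0.3,  1.5, -0. ,  1.3, -0.1]), 'qd': array([ 0.,  0.,  0.,  0., -0.,  0.]), 'tau': array([  0. , -43.4, -24.6,  -0. ,   0. ,  -0. ]), 'position': array([ 206.8, -482.6,  248.3]), 'eef_rot': array([0. , 1. , 0.2, 0. ]), 'contact_force': array([-0.3,  0.1, -0.3]), 'torque': array([-0.,  0.,  0.]), 'finger_force': 0.0, 'grip_width': 85.49186730447886}
```

View pics/top0.png

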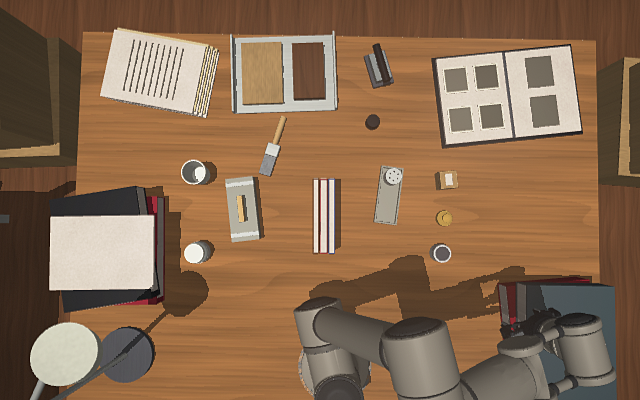

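View pics/side0.png

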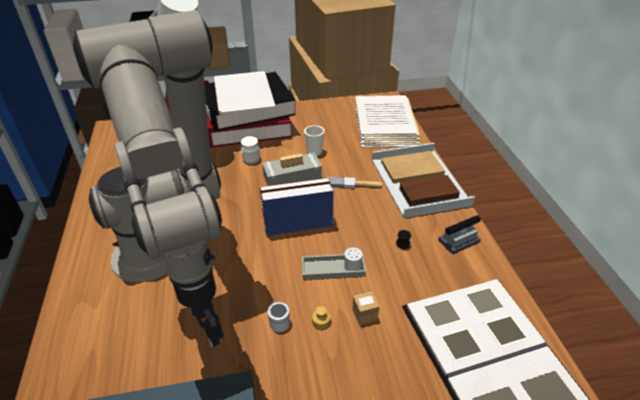

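The top view shows the tray at about (388,195) with the drier at (393,176), the carton at (447,180), the weight at (445,218), the can at (441,253), the books at (326,216) and the lid at (242,209). The side view agrees. Next I'll fit poses to the masks.

```bash
cat >> h.py <<'E'
from scipy.optimize import minimize
def box(lx,ly,z0,z1): return np.array([[sx*lx/2,sy*ly/2,z] for sx in(-1,1) for sy in(-1,1) for z in(z0,z1)])
def cyl(d,z0,z1,x=0,y=0): a=np.linspace(0,2*np.pi,40); return np.array([[x+d/2*np.cos(t),y+d/2*np.sin(t),z] for t in a for z in(z0,z1)])
MODEL={"tray":[box(184,72,0,22)],"lid":[box(198,86,0,58),box(80,16,58,92)],"film_can":[cyl(56,0,56)],"carton":[box(54,54,0,62)],
"books":[box(220,66,0,150)],"weight":[cyl(50,0,30)],"drier":[cyl(52,5,61)]}
S=4
def render(c,name,p,z=0):
    m=np.zeros((400*S,640*S),np.uint8); x,y,a=p; Rz=R.from_euler("z",a).as_matrix()
    for P in MODEL[name]:
        q=np.array([proj(c,Rz@v+[x,y,z]) for v in P]); h=cv2.convexHull(np.round((q+.5)*S).astype(np.int32)); cv2.fillConvexPoly(m,h,1)
    return m
def fit(c,cam,name,p0,z=0,extra=(),hull=False):
    "fit x,y,yaw to the mask from the newest picture of cam"
    d=finder.silhouettes(name,cam)
    if not d: return None
    m=d[0]["mask"].copy()
    for e in extra:
        de=finder.silhouettes(e,cam)
        if de: m|=de[0]["mask"]
    m=cv2.resize(m.astype(np.uint8)*255,None,fx=S,fy=S,interpolation=cv2.INTER_LINEAR)>127
    def cost(v):
        g=render(c,name,[v[0],v[1],v[2]/100],z)>0
        return 1-(g&m).sum()/max(1,(g|m).sum())
    best=None; s=np.array([p0[0],p0[1],p0[2]*100])
    for k in range(2):
        r_=minimize(cost,s,method="Nelder-Mead",options=dict(initial_simplex=s+np.array([[0,0,0],[12,0,0],[0,12,0],[0,0,10]])/(k+1),xatol=.1,fatol=1e-4,maxiter=120)); s=r_.x
    return np.array([s[0],s[1],s[2]/100]),1-r_.fun
def to(x,y,z,a):
    "rows values: move TCP to x,y,z (mm) tool down, jaw line (tool y) along world angle a (mod pi)"
    o=sensors.get_obs(); q=o["eef_rot"]; R0=R.from_quat([q[1],q[2],q[3],q[0]]); 
    best=None
    for k in(0,1,-1):
        yv=np.array([np.cos(a+k*np.pi),np.sin(a+k*np.pi),0]); zv=np.array([0,0,-1.]); R1=R.from_matrix(np.c_[np.cross(yv,zv),yv,zv])
        rv=(R0.inv()*R1).as_rotvec(degrees=True)
        if best is None or np.linalg.norm(rv)<np.linalg.norm(best): best=rv
    t=R0.inv().apply(np.array([x,y,z])-o["position"])/10
    print("trans cm",np.round(t,2),"rot",np.round(best,2),"j6",round(o["qpos"][5],2),"pos",np.round(o["position"],1),"t",round(o["time"],2))
E
python3 - <<'E'
from h import *
np.set_printoptions(precision=3,suppress=True)
init=dict(tray=(525,-163,0),lid=(492,285,.1),film_can=(368,-330,0),carton=(590,-340,0),books=(475,40,0),weight=(476,-345,0),drier=(600,-173,0))
for n in ("top","side"):
    c=read_camera(n)
    for t,p in init.items():
        if t=="tray":
            MODEL["tray"]=[box(184,72,0,22)]
            print(n,t,fit(c,n,t,p,0) if n=="top" else "-")
        else: print(n,t,fit(c,n,t,p,0))
E
```

```text
top tray (array([ 542.986, -165.046,   -0.135]), np.float64(0.7696874297279065))
top lid (array([492.236, 298.139,   0.131]), np.float64(0.9726154932742624))
top film_can (array([ 363.382, -327.072,    0.043]), np.float64(0.9406998158379374))
top carton (array([ 592.642, -345.287,    0.107]), np.float64(0.930787240269242))
top books None
top weight (array([ 474.561, -342.329,    0.046]), np.float64(0.9497645211930926))
top drier (array([ 601.718, -173.681,    0.061]), np.float64(0.8643356643356643))
side tray -
side lid (array([494.922, 302.627,   0.085]), np.float64(0.9363979848866498))
side film_can (array([ 367.516, -326.924,    0.04 ]), np.float64(0.9394990783909791))
side carton (array([ 596.536, -344.885,    0.095]), np.float64(0.9566454636759291))
side books (array([476.011,  46.125,   0.013]), np.float64(0.9769480978645171))
side weight (array([ 476.196, -340.932,    0.008]), np.float64(0.7497403946002077))
side drier (array([ 606.249, -170.566,    0.055]), np.float64(0.9016487455197133))
```

```bash
python3 -c "
from h import *
to(480,-240,330,np.pi/2)"
```

```text
trans cm [ 34.67 -11.54  -8.17] rot [ 1.000e-02 -0.000e+00  2.319e+01] j6 -0.15 pos [ 206.8 -482.6  248.3] t 2.05
```

```bash
python3 -m pendant '{"jaw":[0,0,0,0,0,0,0,0,0,0,0,0],"translation":[[0,0,-4],[4,-1,-8.2],[9,-3,-8.2],[14,-4.6,-8.2],[19,-6.3,-8.2],[24,-8,-8.2],[29,-9.7,-8.2],[32,-10.6,-8.2],[34.7,-11.5,-8.2],[34.7,-11.5,-8.2],[34.7,-11.5,-8.2],[34.7,-11.5,-8.2]],"rot":[[0,0,0],[0,0,5],[0,0,10],[0,0,15],[0,0,20],[0,0,23.2],[0,0,23.2],[0,0,23.2],[0,0,23.2],[0,0,23.2],[0,0,23.2],[0,0,23.2]]}'
python3 - <<'E'
from h import *
np.set_printoptions(precision=3,suppress=True)
c=read_camera("wrist"); cv2.imwrite("pics/w1.png",c["pixels"]); print(K(c))
for t,p in dict(film_can=(366,-327,0),carton=(594,-345,.1),weight=(475,-342,0),drier=(604,-172,0)).items(): print(t,fit(c,"wrist",t,p))
# tray: union mask with drier
MODEL["tray"]=[box(184,72,0,22),cyl(52,5,61,61,0)]
print(fit(c,"wrist","tray",(532,-168,-.13),0,("drier",)))
to(366,-327,150,np.pi/2)
E
```

```text
time: 3.25
position: [479.7, -241.0, 330.3]
eef_rot: [0.0, 1.0, -0.001, -0.0]
contact_force: [-0.5, -0.2, -0.4]
grip_width: 85.2
finger_force: 0.0
(np.float64(348.4626585452046), 318.54676084746416, 200.7999652218208, array([[  -0.   ,   -0.953,   -0.302,  557.362],
       [  -1.   ,    0.   ,   -0.   , -240.906],
       [   0.   ,    0.302,   -0.953,  455.468],
       [   0.   ,    0.   ,    0.   ,    1.   ]]))
film_can (array([ 367.177, -326.38 ,    0.029]), np.float64(0.9629508000955338))
carton (array([ 597.389, -343.814,    0.108]), np.float64(0.9814358204688394))
weight (array([ 478.629, -340.321,    0.085]), np.float64(0.8801265822784811))
drier (array([ 605.331, -173.346,   -0.005]), np.float64(0.9444815023859613))
(array([ 548.128, -164.392,   -0.124]), np.float64(0.9806218906998571))
trans cm [-11.4    8.64  18.04] rot [ 0.01 -0.   -0.07] j6 0.96 pos [ 480.1 -240.7  330.4] t 3.6
```

View pics/w1.png

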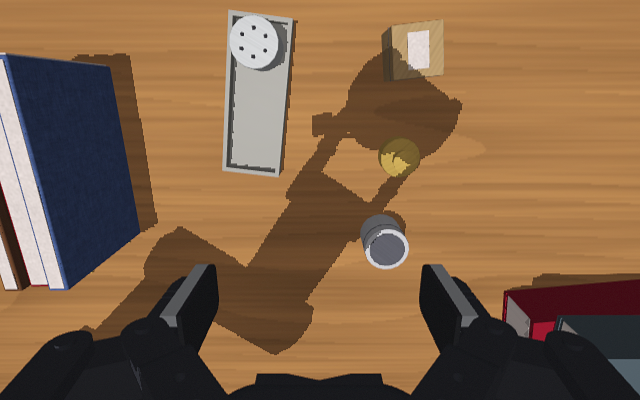

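The wrist view shows the tray rim corners at (229,11), (296,20), (223,170) and (280,177), with the drier at the far end. The can is at (386,245) and the carton at (415,50). These agree with the fits. I'll pick up the can first.

```bash
python3 -m pendant '{"jaw":[0,0,0,0,0,0,0,0,0,0,0,0],"translation":[[-4,3,3],[-8,6,6],[-11.3,8.6,10],[-11.3,8.6,14],[-11.3,8.6,18],[-11.3,8.6,22],[-11.3,8.6,25],[-11.3,8.6,27],[-11.3,8.6,28.8],[-11.3,8.6,28.8],[-11.3,8.6,28.8],[-11.3,8.6,28.8]],"rot":[[0,0,0],[0,0,0],[0,0,0],[0,0,0],[0,0,0],[0,0,0],[0,0,0],[0,0,0],[0,0,0],[0,0,0],[0,0,0],[0,0,0]]}'
python3 -m pendant '{"jaw":[1,1,1,1,1,1,1,1],"translation":[[0,0,0],[0,0,0],[0,0,0],[0,0,0],[0,0,0],[0,0,0],[0,0,0],[0,0,0]],"rot":[[0,0,0],[0,0,0],[0,0,0],[0,0,0],[0,0,0],[0,0,0],[0,0,0],[0,0,0]]}'
python3 - <<'E'
from h import *
a=-.124; T=np.array([548.1,-164.4]); u=np.array([np.cos(a),np.sin(a)])
for X in (0,5): to(*(T+u*X),130,a+np.pi/2)
E
```

```text
time: 4.8
position: [367.9, -326.9, 43.4]
eef_rot: [0.001, 1.0, -0.0, 0.001]
contact_force: [0.9, 0.6, 1.3]
grip_width: 85.4
finger_force: 0.0
time: 5.6
position: [367.8, -326.6, 43.5]
eef_rot: [0.001, 1.0, -0.0, 0.001]
contact_force: [-1.7, 0.4, 8.6]
grip_width: 54.7
finger_force: 62.7
trans cm [ 18.04 -16.21  -8.65] rot [ 0.08 -0.07  7.1 ] j6 0.69 pos [ 367.8 -326.6   43.5] t 5.6
trans cm [ 18.54 -16.15  -8.65] rot [ 0.08 -0.07  7.1 ] j6 0.69 pos [ 367.8 -326.6   43.5] t 5.6
```

```bash
python3 -m pendant '{"jaw":[1,1,1,1,1,1,1,1,1,1,1,1],"translation":[[0,0,-3],[0,0,-6],[0,0,-8.6],[3,-2.7,-8.6],[6,-5.4,-8.6],[9,-8.1,-8.6],[12,-10.8,-8.6],[15,-13.5,-8.6],[17,-15.5,-8.6],[18,-16.2,-8.6],[18,-16.2,-8.6],[18,-16.2,-8.6]],"rot":[[0,0,0],[0,0,0],[0,0,0],[0,0,2],[0,0,4],[0,0,6],[0,0,7.1],[0,0,7.1],[0,0,7.1],[0,0,7.1],[0,0,7.1],[0,0,7.1]]}'
python3 - <<'E'
from h import *
np.set_printoptions(precision=3,suppress=True)
c=read_camera("wrist"); cv2.imwrite("pics/w2.png",c["pixels"])
o=sensors.get_obs(); print(o["position"])
print(fit(c,"wrist","film_can",(548,-164,0),o["position"][2]-43.5))
MODEL["tray"]=[box(184,72,0,22)]
a=-.124
im=c["pixels"].copy()
Rz=R.from_euler("z",a).as_matrix()
for L,W,z in((184,72,22),(174,62,22)):
  q=[proj(c,Rz@np.array([sx*L/2,sy*W/2,z])+[548.1,-164.4,0]) for sx,sy in((-1,-1),(-1,1),(1,1),(1,-1))]
  cv2.polylines(im,[np.int32(np.round(q))],True,(0,0,255),1)
cv2.imwrite("pics/w2o.png",im)
E
```

```text
time: 6.8
position: [546.7, -164.8, 128.1]
eef_rot: [0.0, 0.998, -0.062, -0.0]
contact_force: [0.0, -0.7, -1.7]
grip_width: 53.9
finger_force: 64.2
[ 546.507 -165.154  128.188]
(array([ 546.558, -164.814,    0.062]), np.float64(0.9605128804954304))
```

View pics/w2o.png

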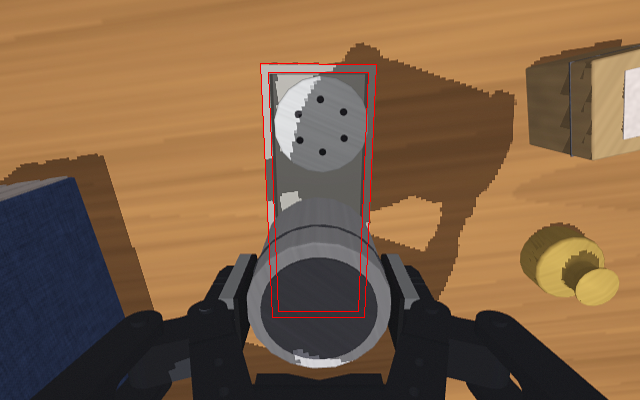

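```bash
python3 - <<'E'
from h import *
a=-.124; T=np.array([548.1,-164.4]); u=np.array([np.cos(a),np.sin(a)])
c=read_camera("wrist"); print(fit(c,"wrist","drier",(605,-173,0)))
for X in (0,5): to(*(T+u*X),49,a+np.pi/2)
E
```

```text
(array([ 6.05650698e+02, -1.73275557e+02,  9.90511859e-02]), np.float64(0.9685924120892138))
trans cm [ 0.13 -0.1   7.94] rot [ 0.01  0.01 -0.1 ] j6 1.27 pos [ 546.7 -165.2  128.4] t 7.0
trans cm [ 0.63 -0.1   7.94] rot [ 0.01  0.01 -0.1 ] j6 1.27 pos [ 546.7 -165.2  128.4] t 7.0
```

```bash
python3 -m pendant '{"jaw":[1,1,1,1,1,1,1,1,1,1],"translation":[[0.1,-0.05,1.5],[0.1,-0.05,3],[0.1,-0.05,4],[0.1,-0.05,5],[0.1,-0.05,6],[0.1,-0.05,6.6],[0.1,-0.05,7.2],[0.1,-0.05,7.6],[0.1,-0.05,7.9],[0.1,-0.05,7.9]],"rot":[[0,0,0],[0,0,0],[0,0,0],[0,0,0],[0,0,0],[0,0,0],[0,0,0],[0,0,0],[0,0,0],[0,0,0]]}'; python3 -c "
from h import *
a=-.124; T=np.array([548.1,-164.4]); u=np.array([np.cos(a),np.sin(a)])
to(*(T+u*5),49,a+np.pi/2)"
```

```text
time: 8.0
position: [548.4, -163.8, 49.0]
eef_rot: [-0.0, 0.998, -0.062, -0.0]
contact_force: [-0.9, -0.0, -1.6]
grip_width: 54.7
finger_force: 64.2
trans cm [0.48 0.07 0.  ] rot [-0.    0.02  0.  ] j6 1.27 pos [ 548.4 -163.8   49. ] t 8.0
```

```bash
python3 -m pendant '{"jaw":[1,1,1,1,1,1,1,0.3,0.3,0.3,0,0],"translation":[[0.1,0,0],[0.2,0.05,0],[0.3,0.05,0],[0.4,0.05,0],[0.5,0.05,0],[0.5,0.05,0.05],[0.5,0.05,0.05],[0.5,0.05,0.05],[0.5,0.05,0.05],[0.5,0.05,0.05],[0.5,0.05,0.05],[0.5,0.05,0.05]],"rot":[[0,0,0],[0,0,0],[0,0,0],[0,0,0],[0,0,0],[0,0,0],[0,0,0],[0,0,0],[0,0,0],[0,0,0],[0,0,0],[0,0,0]]}'
python3 -m pendant '{"jaw":[0,0,0,0,0],"translation":[[0,0,-2],[0,0,-5],[0,0,-8],[0,0,-8],[0,0,-8]],"rot":[[0,0,0],[0,0,0],[0,0,0],[0,0,0],[0,0,0]]}'; python3 - <<'E'
from h import *
c=read_camera("wrist"); 
for n,x in(("drier",608),("film_can",553)):
  f=fit(c,"wrist",n,(x,-170,0),5 if n=="film_can" else 0)
  if f:
    q=R.from_euler("z",.124).as_matrix()[:2,:2]@(f[0][:2]-[548.1,-164.4]); print(n,f,q)
to(595.5,-344.5,130,np.pi/2+.1)
E
```

```text
time: 9.2
position: [553.4, -165.0, 48.9]
eef_rot: [0.0, 0.998, -0.062, 0.0]
contact_force: [0.4, -0.1, 0.1]
grip_width: 85.2
finger_force: 0.0
time: 9.7
position: [553.6, -165.0, 129.3]
eef_rot: [0.0, 0.998, -0.062, 0.001]
contact_force: [-0.7, 0.5, -1.1]
grip_width: 85.7
finger_force: 0.0
drier (array([ 6.05583062e+02, -1.73035915e+02,  9.02207959e-02]), np.float64(0.964214870178173)) [58.10981   -1.4599602]
film_can (array([ 5.53115711e+02, -1.64570171e+02, -2.53986714e-03]), np.float64(0.8803154563946918)) [4.9982471  0.45149144]
trans cm [ 6.47 17.31 -0.27] rot [ -0.05   0.13 -12.84] j6 1.27 pos [ 552.7 -164.7  127.5] t 9.85
```

```bash
python3 -m pendant '{"jaw":[0,0,0,0,0,0,0,0,0,0,0,0],"translation":[[1.5,4,-0.3],[3,8,-0.3],[4.5,12,-0.3],[6.6,16,-0.3],[6.6,17.3,-0.3],[6.6,17.3,1],[6.6,17.3,4],[6.6,17.3,6],[6.6,17.3,7.5],[6.6,17.3,8.4],[6.6,17.3,8.4],[6.6,17.3,8.4]],"rot":[[0,0,-4],[0,0,-8],[0,0,-13],[0,0,-13],[0,0,-13],[0,0,-13],[0,0,-13],[0,0,-13],[0,0,-13],[0,0,-13],[0,0,-13],[0,0,-13]]}'
python3 -m pendant '{"jaw":[1,1,1,1,1,1,1,1],"translation":[[0,0,0],[0,0,0],[0,0,0],[0,0,0],[0,0,0],[0,0,0],[0,0,0],[0,0,0]],"rot":[[0,0,0],[0,0,0],[0,0,0],[0,0,0],[0,0,0],[0,0,0],[0,0,0],[0,0,0]]}'
python3 -m pendant '{"jaw":[1,1,1,1,1,1],"translation":[[0,0,-3],[0,0,-6],[0,0,-8.6],[0,0,-8.6],[0,0,-8.6],[0,0,-8.6]],"rot":[[0,0,0],[0,0,0],[0,0,0],[0,0,0],[0,0,0],[0,0,0]]}'
python3 - <<'E'
from h import *
c=read_camera("wrist"); o=sensors.get_obs(); p=o["position"]
cv2.imwrite("pics/w3.png",c["pixels"])
f=fit(c,"wrist","carton",(p[0],p[1],.1),p[2]-43); print(p,f)
a=-.124; T=np.array([548.1,-164.4]); u=np.array([np.cos(a),np.sin(a)])
to(*(T-u*57),p[2],a+np.pi/2)
E
```

```text
time: 11.05
position: [598.0, -344.6, 45.5]
eef_rot: [0.0, 0.999, 0.052, 0.0]
contact_force: [-0.0, -0.6, 0.6]
grip_width: 85.2
finger_force: 0.0
time: 11.85
position: [598.1, -345.3, 46.1]
eef_rot: [0.001, 0.999, 0.051, 0.001]
contact_force: [0.1, -0.4, 5.1]
grip_width: 52.9
finger_force: 64.5
time: 12.45
position: [596.6, -344.2, 128.5]
eef_rot: [-0.001, 0.999, 0.051, -0.001]
contact_force: [-0.0, 1.0, -2.3]
grip_width: 53.3
finger_force: 63.9
[ 596.57705832 -344.17482752  128.43767724] (array([ 5.96679677e+02, -3.44322433e+02,  1.25762509e-01]), np.float64(0.9139891435351714))
trans cm [ -8.55 -19.67   0.09] rot [-0.12  0.17 12.99] j6 0.83 pos [ 596.7 -344.3  128.7] t 12.55
```

View pics/w3.png

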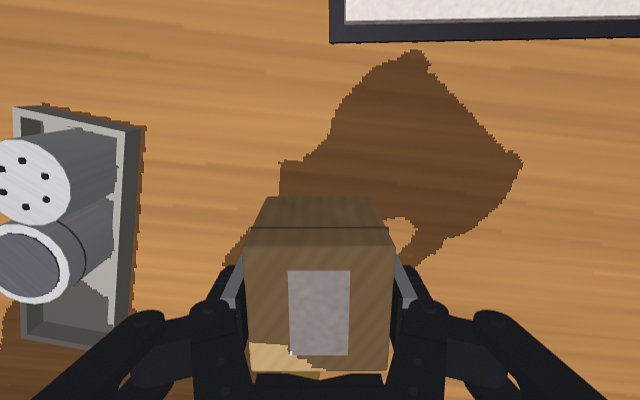

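The carton is held squarely. In the image its top runs from about (245,245) to (390,370), centred between the pads.

```bash
python3 -m pendant '{"jaw":[1,1,1,1,1,1,1,1,1,1],"translation":[[-2,-4,-1],[-4,-8,-1],[-6,-12,-1],[-7.5,-16,-1],[-8.4,-19,-1],[-8.45,-19.65,-1],[-8.45,-19.65,-1],[-8.45,-19.65,-1],[-8.45,-19.65,-1],[-8.45,-19.65,-1]],"rot":[[0,0,3],[0,0,6],[0,0,9],[0,0,13],[0,0,13],[0,0,13],[0,0,13],[0,0,13],[0,0,13],[0,0,13]]}'
python3 - <<'E'
from h import *
c=read_camera("wrist"); o=sensors.get_obs(); p=o["position"]
a=-.124; T=np.array([548.1,-164.4]); u=np.array([np.cos(a),np.sin(a)])
f=fit(c,"wrist","carton",(p[0],p[1],a),p[2]-46); print(p,f)
f=fit(c,"wrist","film_can",(553,-165,0),5)
if f: print(f,R.from_euler("z",.124).as_matrix()[:2,:2]@(f[0][:2]-[548.1,-164.4]))
to(*(T-u*56),52,a+np.pi/2)
E
```

```text
time: 13.55
position: [493.6, -159.0, 140.5]
eef_rot: [0.0, 0.998, -0.063, -0.0]
contact_force: [-0.4, -0.5, -2.2]
grip_width: 53.4
finger_force: 64.2
[ 493.48546394 -158.84144522  140.53415391] None
(array([ 5.52135682e+02, -1.64319276e+02,  2.70936770e-03]), np.float64(0.9687747426761678)) [3.99471135 0.57924729]
trans cm [-0.09 -0.1   8.86] rot [ 0.    0.01 -0.04] j6 1.24 pos [ 493.3 -158.5  140.6] t 13.7
```

```bash
python3 -m pendant '{"jaw":[1,1,1,1,1,1,1,1,1,1],"translation":[[-0.1,-0.1,2],[-0.1,-0.1,4],[-0.1,-0.1,5.5],[-0.1,-0.1,6.5],[-0.1,-0.1,7.2],[-0.1,-0.1,7.8],[-0.1,-0.1,8.3],[-0.1,-0.1,8.8],[-0.1,-0.1,8.9],[-0.1,-0.1,8.9]],"rot":[[0,0,0],[0,0,0],[0,0,0],[0,0,0],[0,0,0],[0,0,0],[0,0,0],[0,0,0],[0,0,0],[0,0,0]]}'; python3 -c "
from h import *
a=-.124; T=np.array([548.1,-164.4]); u=np.array([np.cos(a),np.sin(a)])
to(*(T-u*56),51,a+np.pi/2); print(sensors.get_obs()['contact_force'])"
```

```text
time: 14.7
position: [492.5, -156.9, 51.8]
eef_rot: [0.0, 0.998, -0.062, 0.0]
contact_force: [-1.0, 0.6, -2.0]
grip_width: 53.3
finger_force: 64.2
trans cm [0.01 0.05 0.08] rot [ 0.01 -0.   -0.  ] j6 1.24 pos [ 492.5 -156.9   51.8] t 14.7
[-0.96665371  0.64384478 -1.96802355]
```

```bash
python3 -m pendant '{"jaw":[1,1,1,0.3,0.3,0.3,0,0],"translation":[[0,0,0.05],[0,0,0.1],[0,0,0.1],[0,0,0.1],[0,0,0.1],[0,0,0.1],[0,0,0.1],[0,0,0.1]],"rot":[[0,0,0],[0,0,0],[0,0,0],[0,0,0],[0,0,0],[0,0,0],[0,0,0],[0,0,0]]}'
python3 -m pendant '{"jaw":[0,0,0,0,0,0,0,0,0],"translation":[[0,0,-2],[0,0,-5],[0,0,-9],[-2,0,-13],[-5,0,-17],[-9,0,-20],[-9,0,-20],[-9,0,-20],[-9,0,-20]],"rot":[[0,0,0],[0,0,0],[0,0,0],[0,0,0],[0,0,0],[0,0,0],[0,0,0],[0,0,0],[0,0,0]]}'
python3 - <<'E'
from h import *
c=read_camera("wrist"); cv2.imwrite("pics/w4.png",c["pixels"])
for n,x in(("drier",606),("film_can",553),("carton",492)):
  f=fit(c,"wrist",n,(x,-165,-.1),0 if n=="drier" else 5)
  if f: print(n,f,R.from_euler("z",.124).as_matrix()[:2,:2]@(f[0][:2]-[548.1,-164.4]))
to(450,250,330,np.pi/2+.1); print(sensors.get_obs()["qpos"])
E
```

```text
time: 15.5
position: [492.4, -156.9, 50.8]
eef_rot: [0.0, 0.998, -0.062, 0.0]
contact_force: [-0.4, -0.5, 0.1]
grip_width: 84.7
finger_force: 0.0
time: 16.4
position: [403.4, -145.8, 250.1]
eef_rot: [-0.0, 0.998, -0.062, -0.0]
contact_force: [-0.7, 0.7, -0.9]
grip_width: 85.3
finger_force: 0.0
film_can (array([ 5.53129006e+02, -1.64185751e+02,  2.07020454e-02]), np.float64(0.9809646118721461)) [4.96389361 0.83460374]
carton (array([ 4.92078304e+02, -1.56761321e+02, -1.22951013e-01]), np.float64(0.9472217577885527)) [-56.53632337   0.65112606]
trans cm [ -0.27 -39.85  -8.  ] rot [ -0.07   0.12 -12.82] j6 1.17 pos [ 403.3 -145.7  249.6] t 16.6
[-5.25743668e-01  1.65118736e-01  1.76226335e+00 -1.33332877e-05
  1.21656791e+00  1.16887318e+00]
```

View pics/w4.png

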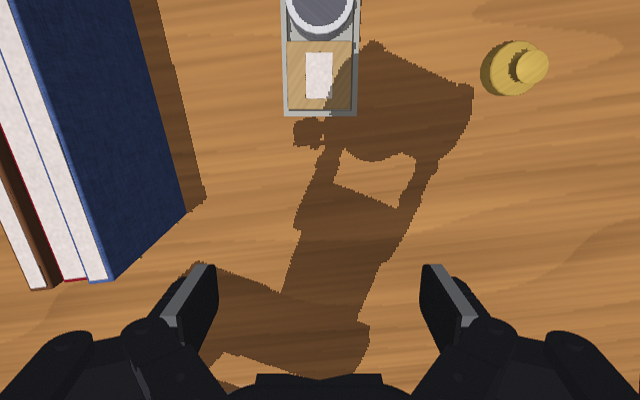

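The carton at (319,75) and the can at (320,10) stand upright and square in the tray. Now I'll raise the arm and move over the books to the lid.

```bash
python3 -m pendant '{"jaw":[0,0,0,0,0,0,0,0,0,0,0,0],"translation":[[0,0,-4],[0,-2,-8],[0,-6,-8],[0,-10,-8],[0,-14,-8],[0,-18,-8],[0,-23,-8],[0,-28,-8],[0,-33,-8],[0,-37,-8],[-0.3,-39.9,-8],[-0.3,-39.9,-8]],"rot":[[0,0,0],[0,0,-2],[0,0,-4],[0,0,-6],[0,0,-8],[0,0,-10],[0,0,-12.8],[0,0,-12.8],[0,0,-12.8],[0,0,-12.8],[0,0,-12.8],[0,0,-12.8]]}'
python3 - <<'E'
from h import *
c=read_camera("wrist"); im=c["pixels"]
f=fit(c,"wrist","lid",(493,300,.11)); print(f)
x,y,a=f[0]; Rz=R.from_euler("z",a).as_matrix()
for L,W,z in((198,86,58),(80,16,92)):
  q=[proj(c,Rz@np.array([sx*L/2,sy*W/2,z])+[x,y,0]) for sx,sy in((-1,-1),(-1,1),(1,1),(1,-1))]
  cv2.polylines(im,[np.int32(np.round(q))],True,(0,0,255),1)
cv2.imwrite("pics/w5.png",im)
to(x,y,140,np.pi/2+a); print(sensors.get_obs()["qpos"])
E
```

```text
time: 17.8
position: [449.3, 253.9, 329.2]
eef_rot: [-0.0, 0.999, 0.052, -0.001]
contact_force: [-0.1, -0.1, 0.4]
grip_width: 85.5
finger_force: 0.0
(array([4.94968228e+02, 2.98016269e+02, 1.33457468e-01]), np.float64(0.9863121148127397))
trans cm [ 5.05 -4.24 18.95] rot [ 0.06  0.12 -1.85] j6 1.83 pos [449.4 251.  329.7] t 17.9
[ 3.60616981e-01  2.73289371e-01  1.39748801e+00 -4.95825955e-04
  1.47304831e+00  1.83033536e+00]
```

View pics/w5.png

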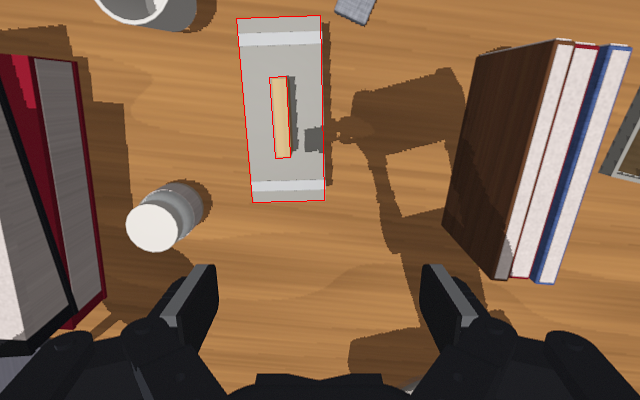

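The overlay fits the lid at (285,110) and its handle at (281,117). I'll descend onto the handle.

```bash
python3 -m pendant '{"jaw":[0,0,0,0,0,0,0,0,0],"translation":[[2.5,-2.1,4],[5,-4.2,8],[5.05,-4.25,12],[5.05,-4.25,16],[5.05,-4.25,19],[5.05,-4.25,19],[5.05,-4.25,19],[5.05,-4.25,19],[5.05,-4.25,19]],"rot":[[0,0,-1],[0,0,-1.85],[0,0,-1.85],[0,0,-1.85],[0,0,-1.85],[0,0,-1.85],[0,0,-1.85],[0,0,-1.85],[0,0,-1.85]]}'
python3 - <<'E'
from h import *
c=read_camera("wrist")
f=fit(c,"wrist","lid",(495,298,.133)); print(f)
x,y,a=f[0]; to(495,298,82,np.pi/2+.133)
E
```

```text
time: 18.8
position: [496.6, 298.0, 142.9]
eef_rot: [-0.001, 0.998, 0.066, 0.002]
contact_force: [-0.2, -1.5, 0.4]
grip_width: 85.1
finger_force: 0.0
(array([4.94695575e+02, 2.97998638e+02, 1.32462353e-01]), np.float64(0.9923640077654158))
trans cm [-0.13 -0.01  6.03] rot [-0.04 -0.15 -0.08] j6 1.85 pos [496.1 298.  142.3] t 18.9
```

```bash
python3 -m pendant '{"jaw":[0,0,0,0,0,0],"translation":[[-0.1,0,2],[-0.1,0,4],[-0.1,0,5],[-0.1,0,6],[-0.1,0,6],[-0.1,0,6]],"rot":[[0,0,0],[0,0,0],[0,0,0],[0,0,0],[0,0,0],[0,0,0]]}'
python3 -m pendant '{"jaw":[0.3,0.5,0.7,0.9,1,1,1,1,1,1],"translation":[[0,0,0],[0,0,0],[0,0,0],[0,0,0],[0,0,0],[0,0,0],[0,0,0],[0,0,0],[0,0,0],[0,0,0]],"rot":[[0,0,0],[0,0,0],[0,0,0],[0,0,0],[0,0,0],[0,0,0],[0,0,0],[0,0,0],[0,0,0],[0,0,0]]}'
python3 -m pendant '{"jaw":[1,1,1,1,1,1,1,1,1,1,1,1],"translation":[[0,0,-0.5],[0,0,-1.5],[0,0,-3],[0,0,-5],[0,0,-7],[0,0,-9],[0,0,-11],[0,0,-13],[0,0,-15],[0,0,-17],[0,0,-18],[0,0,-18]],"rot":[[0,0,0],[0,0,0],[0,0,0],[0,0,0],[0,0,0],[0,0,0],[0,0,0],[0,0,0],[0,0,0],[0,0,0],[0,0,0],[0,0,0]]}'
python3 - <<'E'
from h import *
c=read_camera("wrist"); o=sensors.get_obs(); p=o["position"]
cv2.imwrite("pics/w6.png",c["pixels"])
print(p,fit(c,"wrist","lid",(p[0],p[1],.133),p[2]-82))
s=read_camera("side"); print(fit(s,"side","lid",(p[0],p[1],.133),p[2]-82)); cv2.imwrite("pics/s6.png",s["pixels"][90:300,170:490])
a=-.124
to(548.1,-164.4,265,a+np.pi/2)
E
```

```text
time: 19.5
position: [494.9, 297.9, 81.2]
eef_rot: [-0.0, 0.998, 0.066, 0.0]
contact_force: [0.6, 0.3, -0.6]
grip_width: 85.2
finger_force: 0.0
time: 20.5
position: [494.7, 297.9, 81.1]
eef_rot: [-0.0, 0.998, 0.066, 0.0]
contact_force: [-0.6, 1.6, 4.8]
grip_width: 15.0
finger_force: 59.4
time: 21.7
position: [494.9, 297.8, 262.2]
eef_rot: [-0.0, 0.998, 0.066, 0.001]
contact_force: [0.7, -0.2, -2.5]
grip_width: 15.0
finger_force: 58.7
[494.47698103 297.5919304  260.82530516] (array([4.95656503e+02, 2.98070372e+02, 1.31499913e-01]), np.float64(0.7652950229596148))
(array([4.94107758e+02, 2.95766524e+02, 1.22713105e-01]), np.float64(0.924931488972987))
trans cm [-0.7  46.49 -0.52] rot [ 0.07  0.13 14.64] j6 1.85 pos [494.  297.4 259.4] t 21.9
```

View pics/s6.png

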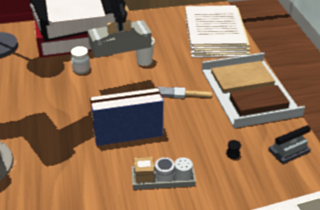

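The side view shows the lid lifted level at about (120,40) and all three items standing in the tray at (165,170). I'll carry it over.

```bash
python3 -m pendant '{"jaw":[1,1,1,1,1,1,1,1,1,1,1,1],"translation":[[0,1,-1],[0,3,-2],[0,6,-2.5],[0,9,-2.5],[0,12,-2.5],[0,15,-2.5],[0,18,-2.5],[0,21,-2.5],[0,24,-2.5],[0,27,-2.5],[-0.3,30,-2.5],[-0.4,33,-2.5]],"rot":[[0,0,0],[0,0,1],[0,0,2],[0,0,3],[0,0,4],[0,0,5],[0,0,6],[0,0,7],[0,0,8],[0,0,9],[0,0,10],[0,0,11]]}'
python3 -c "
from h import *
to(548.1,-164.4,285,np.pi/2-.124)"
```

```text
time: 23.1
position: [533.4, -31.8, 286.1]
eef_rot: [0.0, 1.0, -0.031, -0.0]
contact_force: [-0.1, 0.2, -2.8]
grip_width: 15.0
finger_force: 58.8
trans cm [ 2.28 13.14  0.11] rot [0.02 0.02 3.59] j6 1.43 pos [533.4 -31.8 286.1] t 23.1
```

```bash
python3 -m pendant '{"jaw":[1,1,1,1,1,1,1,1,1,1],"translation":[[0.5,3,0],[1,6,0],[1.6,9,0],[2.1,11.5,0],[2.3,13,0],[2.3,13.15,0],[2.3,13.15,0],[2.3,13.15,0],[2.3,13.15,0],[2.3,13.15,0]],"rot":[[0,0,1],[0,0,2],[0,0,3],[0,0,3.6],[0,0,3.6],[0,0,3.6],[0,0,3.6],[0,0,3.6],[0,0,3.6],[0,0,3.6]]}'
python3 - <<'E'
from h import *
s=read_camera("side"); o=sensors.get_obs(); p=o["position"]
c=read_camera("wrist")
print("tray yaw; lid side",fit(s,"side","lid",(p[0],p[1],-.124),p[2]-81.2))
print("lid wrist",fit(c,"wrist","lid",(p[0],p[1],-.124),p[2]-81.2)); 
t=read_camera("top"); print("lid top",fit(t,"top","lid",(p[0],p[1],-.124),p[2]-81.2)); 
cv2.imwrite("pics/w7.png",c["pixels"])
a=-.124
P=np.mean([sensors.get_obs()["position"] for _ in range(5)],0); print(P)
to(548.1,-164.4,159,a+np.pi/2)
E
```

```text
time: 24.1
position: [548.9, -161.7, 286.0]
eef_rot: [0.0, 0.998, -0.061, 0.0]
contact_force: [-0.6, -0.1, -2.2]
grip_width: 14.9
finger_force: 58.8
tray yaw; lid side (array([ 5.48589401e+02, -1.61955476e+02, -1.25183995e-01]), np.float64(0.9142753126606133))
lid wrist (array([ 5.49319228e+02, -1.61693031e+02, -1.20894825e-01]), np.float64(0.7746679604045008))
lid top (array([ 5.46657350e+02, -1.62247189e+02, -1.08869667e-01]), np.float64(0.39558141212106634))
[ 548.92786779 -162.46016329  285.81577239]
trans cm [-0.06  0.2  12.68] rot [ 0.01 -0.    0.06] j6 1.27 pos [ 548.9 -162.5  285.8] t 24.4
```

View pics/w7.png

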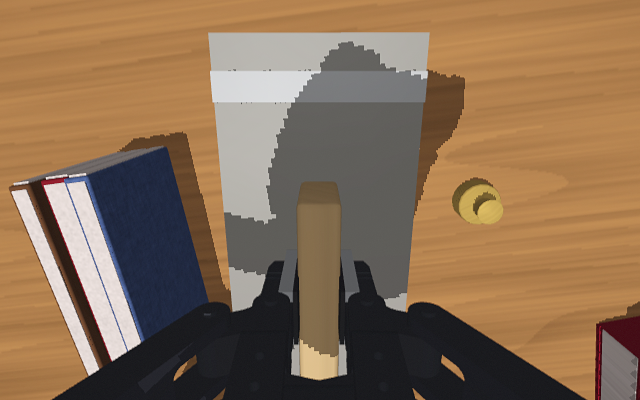

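The lid is level and in line above the tray, with the handle centred at (320,260). I'll descend slowly.

```bash
python3 -m pendant '{"jaw":[1,1,1,1,1,1,1,1,1,1,1,1],"translation":[[0,0.1,1],[0,0.2,2.5],[-0.05,0.2,4],[-0.05,0.2,6],[-0.05,0.2,8],[-0.05,0.2,9.5],[-0.05,0.2,10.5],[-0.05,0.2,11.2],[-0.05,0.2,11.8],[-0.05,0.2,12.2],[-0.05,0.2,12.4],[-0.05,0.2,12.4]],"rot":[[0,0,0],[0,0,0],[0,0,0],[0,0,0],[0,0,0],[0,0,0],[0,0,0],[0,0,0],[0,0,0],[0,0,0],[0,0,0],[0,0,0]]}'
python3 -m pendant '{"jaw":[1,1,1,1,1],"translation":[[0,0,0],[0,0,0],[0,0,0],[0,0,0],[0,0,0]],"rot":[[0,0,0],[0,0,0],[0,0,0],[0,0,0],[0,0,0]]}'
python3 - <<'E'
from h import *
P=[]
for i in range(4): s=read_camera("side"); P.append(sensors.get_obs()["position"])
p=np.mean(P,0); print(p,np.std(P,0))
for dz in(-6,-3,0,3,6): print(dz,fit(s,"side","lid",(p[0],p[1],-.124),p[2]-81.2+dz))
cv2.imwrite("pics/s8.png",cv2.resize(s["pixels"][190:330,250:420],None,fx=4,fy=4))
to(548.1,-164.4,160,np.pi/2-.124)
E
```

```text
time: 25.6
position: [548.3, -164.6, 161.9]
eef_rot: [0.0, 0.998, -0.062, 0.0]
contact_force: [0.1, -0.8, -2.5]
grip_width: 15.1
finger_force: 58.8
time: 26.1
position: [548.2, -164.6, 161.9]
eef_rot: [0.0, 0.998, -0.062, 0.0]
contact_force: [0.3, 0.3, -2.9]
grip_width: 15.1
finger_force: 58.8
[ 548.17349778 -164.54849086  161.82347024] [0.00532541 0.01171412 0.01559323]
-6 (array([ 5.50161797e+02, -1.58132016e+02, -1.26397108e-01]), np.float64(0.9347218877919576))
-3 (array([ 5.49648284e+02, -1.61123283e+02, -1.29304828e-01]), np.float64(0.934748635587719))
0 (array([ 5.49049253e+02, -1.63991006e+02, -1.28390923e-01]), np.float64(0.9337171644476431))
3 (array([ 5.48458637e+02, -1.67052083e+02, -1.22969864e-01]), np.float64(0.9315287383734796))
6 (array([ 5.47499674e+02, -1.70053074e+02, -1.20975507e-01]), np.float64(0.9284188034188035))
trans cm [-0.01 -0.01  0.18] rot [ 0.01 -0.    0.05] j6 1.27 pos [ 548.2 -164.5  161.8] t 26.55
```

View pics/s8.png

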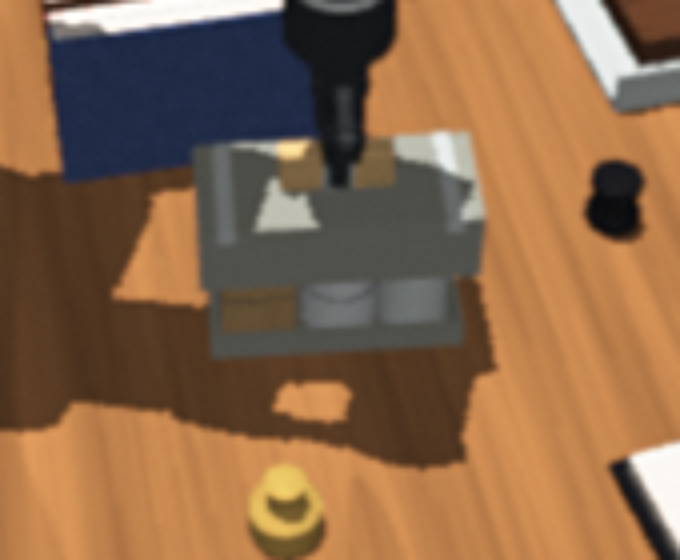

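In the side view the lid hangs level over the tray. Its lower edge is about 81 mm above the desk by the arm's reading, clear of the carton, can and drier. I'm handing in.

```bash
python3 -c "
from h import *
print(r.job_done())"
```

```text
the job is handed in; nothing more can be done
None
```

The film can and carton stand in the tray beside the drier, let go, and the lid is held level and in line above them with its lower edge at about 81 mm, roughly 14 mm above the carton by my estimate; the job is handed in, but no verdict came back.

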